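Make up a sampling kit and a plating kit at the clean bench

ROBOT

A 6-joint arm with a two-finger parallel gripper is mounted at the origin on the work surface. World frame = base frame: x ahead of the robot, y to its left, z up, the work surface at z = 0. Lengths are in m, angles in rad, forces in N, time in s.
With the tool pointing down it reaches from about 0.375 to 0.9 m from the base axis. Payload 3.1 kg.
Tool frame: the origin (TCP) lies between the finger pads; the fingertips stand 11 mm ahead of it and the grasp point (between the pads) lies 8 mm behind it; z points along the fingers, y is the direction in which the jaws open and shut (so a half turn about z gives the same grasp; the last joint's range is limited). The gripper opens to 85 mm and grips with 20 to 120 N. Pads are 22 mm wide; open, the fingers measure 114 mm over their backs; the gripper's body (76 mm by 85 mm) begins 54 mm behind the grasp point. The pads swing forward as they close: fully open they stand 13 mm farther back than shut.
Start: joints at [-1.353, 0.527, 1.433, -0, 1.181, -0.178], TCP at [0.242, -0.576, 0.242] pointing down, gripper open.
Joint ranges: [-3.08, 3.08], [-0.75, 2.2], [0.22, 2.44], [-1.43, 4.57], [0, 2.65], [-2.85, 2.85]. Speed limits (rad/s): [2.79, 2.79, 3.14, 3.14, 3.14, 3.14].

INTERFACE

Orientations are given as a unit quaternion [x, y, z, w].
In Python, from station import manip gives the robot as it stands. The module is installed in compiled form; this text tells all that it offers.
- The arm moves only by the tool arm_command, never from a script. Its argument "rows" is a list of rows, each a list of 3 entries, a list of its own where there are three numbers: the shift along the world's x, y, z in mm, then the turn about the world's z in rad, then the closure, from -1 (fully open) to 1 (shut), so that 0 is half open. A call has 1 to 12 rows; each row shifts and turns the commanded pose from where the row before left it; what a row does not reach is not made up. A row lasts 1/8 s, in which the tool goes at most 62.5 mm and 10.7 degrees, less where a joint would pass 70% of its speed; a pose out of reach is approached as far as the arm can. A call with a gripper value outside its range is refused whole. The fingers move at their own pace and stop on an object; "squeeze" is the grip in N (left out, the last holds). Time passes only in rows, so rows that do not move let the fingers close. It gives the time, the measured TCP pose, the force and the opening at its end, in the units of the state.
- manip.sense(): the state, without advancing time (a new reading comes with each control period).
- manip.snapshot(name): name is "scene" or "top"; returns the picture (480x640x3 uint8, blue, green, red); there is no depth.
- manip.get_calibration(name): a dict with "fovy" (degrees; the focal length in pixels is half the picture's height over the tangent of half this angle, whatever the lens; pixels are square), "cx", "cy" (the principal point, pixels), "k1" (the pictures are not rectified: a ray, as slopes to the right and down, at radius r is drawn at 1 + k1 r^2 times it, then the intrinsics apply), "R" (3x3) and "t" (3): a world point X has camera coordinates R X + t. Camera axes: x right, y down, z forward; pixel columns grow to the right and rows downward; lengths in m; the calibration is good to about 2 mm. A picture is of the moment at which its call begins. get_calibration takes no time and is no camera call.
- manip.sign_off(): hands the job in, once; it reports no verdict.
The state is a dict: "t": time; "q": joint angles; "qd": joint speeds; "tau": joint torques, N m; "tcp_pos": TCP position; "tool_rot": TCP orientation; "force": force on the tool from outside, world axes, zero at the start; "ft_torque": the same for the moment, N m; "finger_gap": opening from 0.0 (shut) to 1.0 (fully open).
Only numpy, scipy, OpenCV 4.12 (cv2) and the standard library are available. Lean on these libraries where they do the work, as an engineer would, in place of code of your own. Each camera call takes 0.05 s, during which the arm holds its last target.

TASK

Make up the two kits from the stock on the bench. Sampling kit, in the blue tray: the orange-lidded jar and the red-capped vial; plating kit, in the white tray: the blue-lidded jar and the green-capped vial, with the culture dish lying flat on the tilted stand, down against its bottom lip. Stand each jar upright in its tray's wide bay and each vial upright in the narrow bay, set everything down rather than dropping it, and leave the white-capped vial where it is.

Things in the scene. Friction and masses are not known exactly. Their poses are not given: they have to be found in the camera images.
- jar_orange_center (a point): Specimen jar: milky white round body 44 mm in diameter with an orange screw lid 48 mm in diameter, 66 mm tall, 90 g, standing loose on the bench. The point is on its axis, half-way up (33 mm above its underside); z up its axis. The lid takes the top 14 mm. It belongs in the blue tray.
- jar_blue_center (a point): Specimen jar: milky white round body 44 mm in diameter with a blue screw lid 48 mm in diameter, 66 mm tall, 90 g, standing loose on the bench. The point is on its axis, half-way up (33 mm above its underside); z up its axis. The lid takes the top 14 mm. It belongs in the white tray.
- vial_red_center (a point): Amber-brown glass vial with a paper band and a red cap: 28 mm in diameter (cap 26 mm), 58 mm tall, 45 g, standing loose on the bench. The point is on its axis, half-way up (29 mm above its underside); z up its axis. The cap takes the top 11 mm. It belongs in the blue tray.
- vial_green_center (a point): Amber-brown glass vial with a paper band and a green cap: 28 mm in diameter (cap 26 mm), 58 mm tall, 45 g, standing loose on the bench. The point is on its axis, half-way up (29 mm above its underside); z up its axis. The cap takes the top 11 mm. It belongs in the white tray.
- dish_center (a point): Round lidded culture dish, cream rim with a pale yellow top: 60 mm in diameter, 15 mm thick, 30 g, lying flat and loose on the bench. The point is at its centre (7.5 mm above its underside); z along its axis. It belongs on the tilted stand.
- tray_blue: Blue plastic kit tray fixed to the bench: 82 mm in its x, 130 mm in its y, 15 mm high, walls and floor 3 mm thick. Origin: centre of its underside, on the bench; z up. A 4 mm grey divider as high as the walls makes a wide jar bay (76 x 76 mm inside, centre x 0, y -24 mm) and a narrow vial bay (76 mm in x, 44 mm in y, centre x 0, y +40 mm). It takes the sampling kit.
- tray_white: White plastic kit tray fixed to the bench: 82 mm in its x, 130 mm in its y, 15 mm high, walls and floor 3 mm thick. Origin: centre of its underside, on the bench; z up. A 4 mm grey divider as high as the walls makes a wide jar bay (76 x 76 mm inside, centre x 0, y -24 mm) and a narrow vial bay (76 mm in x, 44 mm in y, centre x 0, y +40 mm). It takes the plating kit.
- stand_deck: Fixed tilted stand: dark deck sloping 22 deg, low edge towards the robot, 95 mm up the slope, 120 mm wide, slippery (a dish slides down to the lip by itself); black foot 108 x 128 mm. Origin on the deck at the foot of the lip, mid-width, 14 mm above the bench; x up the slope, z out of the deck. Yellow lip: 5 mm thick, 12 mm proud, at -x; other edges open. Settled dish centre: x 30, z 7.5 mm.
- vial_white_center (a point): Amber-brown glass vial with a paper band and a white cap: 28 mm in diameter (cap 26 mm), 58 mm tall, 45 g, standing loose on the bench. The point is on its axis, half-way up (29 mm above its underside); z up its axis. The cap takes the top 11 mm. A spare that is not part of either kit: leave it.
Not all that is in view belongs to the job. What is shaped like the part that bears jar_orange_center but turquoise is not meant.

How it is judged:
By the outcome, as a careful person would: the job done as asked, in the order asked, and still so for the second after the job is handed in, with the robot touching nothing.
It also fails if it takes over 122 s, if anything falls off the work surface, if the arm or the gripper's body presses on something with over 40 N, if the wrist force passes 120 N, or if a joint passes its speed limit or range.

## Working session

There is one attempt and no reset: what is moved stays moved. The work goes in short steps, Python scripts to look and compute and a tool call to move; the robot and the scene stay as the last step left them, time stands still between calls to the robot, and variables do not carry over. Pictures are saved under pics/ and viewed, and the job is handed in when it is done.

Besides the shell and the picture viewer there is one more tool, called after "Request:" as a command line: name --argument value ..., lists and objects as JSON in quotes. arm_command: Moves the arm, as the interface text tells. Its arguments: {"type":"object","properties":{"rows":{"type":"array","items":{"type":"array"}},"squeeze":{"type":"number"}},"required":["rows"]}

```bash
mkdir -p pics; cat > h.py <<'E'
import numpy as np, cv2
from station import manip
def snap(n,f):
    im=manip.snapshot(n); cv2.imwrite('pics/'+f,im); return im
def K(n):
    c=manip.get_calibration(n); f=240/np.tan(np.radians(c['fovy'])/2); return c,f
def ray(n,u,v):
    c,f=K(n); d=np.array([(u-c['cx'])/f,(v-c['cy'])/f]); s=d.copy()
    for _ in range(30): s=d/(1+c['k1']*(s@s))
    R=np.array(c['R']);t=np.array(c['t']); return -R.T@t, R.T@np.array([s[0],s[1],1])
def onz(n,u,v,z):
    o,d=ray(n,u,v); return o+d*(z-o[2])/d[2]
def proj(n,X):
    c,f=K(n); p=np.array(c['R'])@np.array(X)+np.array(c['t']); s=p[:2]/p[2]; s=s*(1+c['k1']*(s@s)); return s*f+[c['cx'],c['cy']]
E
python3 - <<'E'
from h import *
snap('scene','s0.png');snap('top','t0.png')
for n in('scene','top'): print(manip.get_calibration(n), ray(n,320,240))
print(manip.sense())
E
```

```text
{'fovy': 42.39765442390305, 'cx': 313.1137360533247, 'cy': 239.357091335386, 'k1': -0.10601739456703053, 'R': array([[ 0.76254271,  0.6466828 ,  0.01816502],
       [ 0.45216085, -0.5126682 , -0.72987799],
       [-0.46268692,  0.56477666, -0.68333604]]), 't': array([-0.36845573, -0.16884327,  1.51363432])} (array([ 1.05764634, -0.70315192,  0.9177789 ]), array([-0.45373105,  0.57144072, -0.68389222]))
{'fovy': 52.36187292497982, 'cx': 317.21785561533756, 'cy': 235.9641412081633, 'k1': 0.02171847457250419, 'R': array([[-0.00275738, -0.99955526, -0.02969313],
       [-0.99242295,  0.00638276, -0.12270272],
       [ 0.12283767,  0.0291298 , -0.99199917]]), 't': array([0.0098658 , 0.48352889, 0.82300952])} (array([ 0.37879579, -0.01719894,  0.87604802]), array([ 0.11461703,  0.02348581, -0.99318286]))
{'t': 0.1, 'q': array([-1.35249401e+00,  5.28377418e-01,  1.43378293e+00, -3.11973400e-05,
        1.18140712e+00, -1.78543160e-01]), 'qd': array([-0.00033612, -0.00043253, -0.00209242, -0.00105727,  0.0001579 ,
        0.0008748 ]), 'tau': array([-1.08522672e-04, -4.43302917e+01, -1.78586823e+01, -1.94298327e-04,
        3.85977561e-03, -7.12187088e-06]), 'tcp_pos': array([ 0.2414253 , -0.5758056 ,  0.24142608]), 'tool_rot': array([ 9.80377064e-01,  1.97128987e-01, -3.40502341e-05, -9.86926406e-04]), 'force': array([ 0.83844273, -0.34363444, -1.00378838]), 'ft_torque': array([-0.02041545,  0.02068117, -0.00478029]), 'finger_gap': 1.0037762549006668}
```

View pics/s0.png

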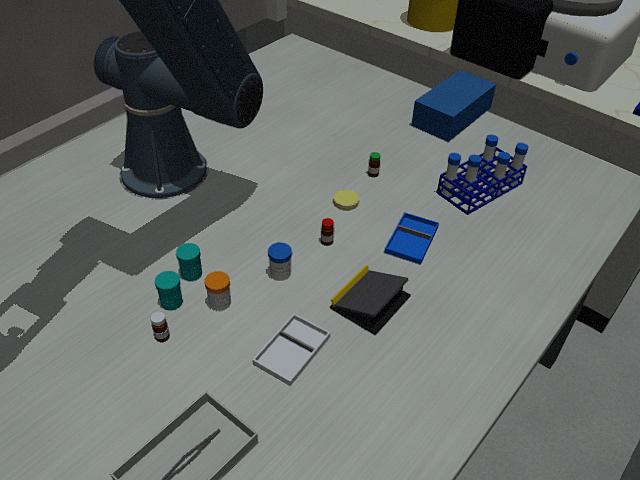

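View pics/t0.png

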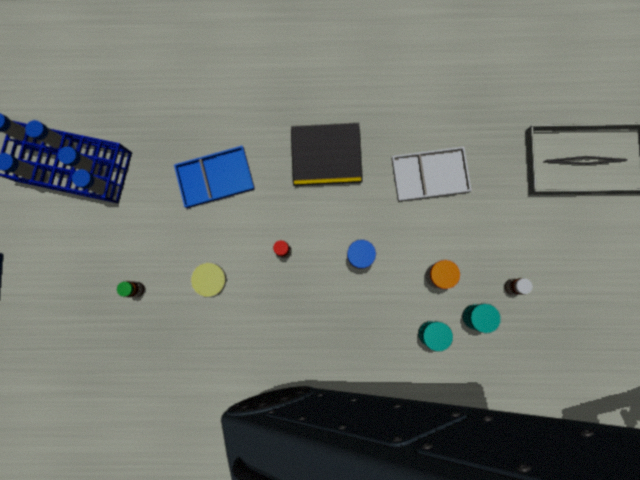

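```bash
cat > det.py <<'E'
from h import *
def blobs(n,im,lo,hi,amin=40):
    m=cv2.inRange(cv2.cvtColor(im,cv2.COLOR_BGR2HSV),lo,hi)
    k,_,st,ce=cv2.connectedComponentsWithStats(m)
    return [(ce[i].round(1),st[i,4],(im*0)[:1].shape and m) for i in range(1,k) if st[i,4]>=amin]
C={'orange':((8,150,90),(17,255,255)),'red':((0,170,90),(5,255,255)),'green':((50,150,60),(70,255,255)),'blue':((104,150,90),(118,255,255)),'dish':((22,60,120),(32,255,255)),'teal':((78,150,60),(92,255,255))}
Z={'orange':.059,'blue':.059,'red':.0525,'green':.0525,'dish':.0075,'teal':.059}
if __name__=='__main__':
  for n,f in(('scene','s0.png'),('top','t0.png')):
    im=cv2.imread('pics/'+f)
    for c in C:
      for ce,a,m in blobs(n,im,*C[c]):
        print(n,c,ce,a,(onz(n,*ce,Z[c])*1000).round(1)[:2])
E
python3 det.py
```

```text
scene orange [216.6 280.2] 355 [ 412.2 -200.8]
scene red [327.2 221.8] 66 [459.   73.1]
scene green [374.8 155. ] 43 [390.9 337.4]
scene blue [455.5  92.8] 1850 [387.4 724.7]
scene blue [492.  137.6] 58 [571.9 592. ]
scene blue [522. 146.] 61 [646.5 610.7]
scene blue [504.4 155. ] 77 [631.3 544.2]
scene blue [454.4 156.2] 68 [542.  455.5]
scene blue [481.6 173.7] 380 [626.2 437.8]
scene blue [411.2 238.4] 1181 [625.1 141.8]
scene blue [279.4 250.6] 303 [447.  -62.7]
scene dish [345.9 197.2] 329 [405.7 209.2]
scene dish [349.2 281.8] 105 [576.5   2. ]
scene teal [187.5 251.2] 309 [ 311.1 -184.9]
scene teal [166.7 280. ] 361 [ 340.7 -263.4]
top orange [447.  274.7] 426 [ 414.  -207.9]
top red [280.5 247.7] 159 [461.1  69.5]
top green [124.3 288.5] 163 [393.3 333.8]
top blue [  1.4 119.8] 46 [689.  560.8]
top blue [ 32.7 128.2] 252 [673.3 504.7]
top blue [ 95.5 151.5] 430 [630.5 392.2]
top blue [  5.  158.5] 212 [619.2 549.5]
top blue [ 62.5 167.6] 980 [602.2 448.2]
top blue [214.1 176.8] 2886 [583.8 184.1]
top blue [361.  253.8] 604 [449.4 -66.5]
top dish [327.3 180.1] 180 [588.5 -10.3]
top dish [207.4 279.3] 884 [409.7 204.5]
top teal [484.8 317.8] 669 [ 343.7 -266.4]
top teal [437.  335.9] 682 [ 314.5 -188.1]
```

```bash
python3 - <<'E'
import cv2
im=cv2.imread('pics/t0.png')
a=cv2.resize(im[110:220,160:270],None,fx=5,fy=5,interpolation=2)
b=cv2.resize(im[110:220,380:490],None,fx=5,fy=5,interpolation=2)
import numpy as np
cv2.imwrite('pics/z.png',cv2.resize(np.hstack([a,b]),(800,400)))
for x in ((440,270),(281,248),(361,254),(127,289),(208,280),(330,155),(230,172),(445,170)):
  print(x,cv2.cvtColor(im[x[1]:x[1]+1,x[0]:x[0]+1],cv2.COLOR_BGR2HSV))
E
```

```text
(440, 270) [[[ 18 233 165]]]
(281, 248) [[[  2 208 167]]]
(361, 254) [[[109 190 176]]]
(127, 289) [[[ 66 199 123]]]
(208, 280) [[[ 30 107 167]]]
(330, 155) [[[150  16  47]]]
(230, 172) [[[108 207 177]]]
(445, 170) [[[110   9 172]]]
```

View pics/z.png

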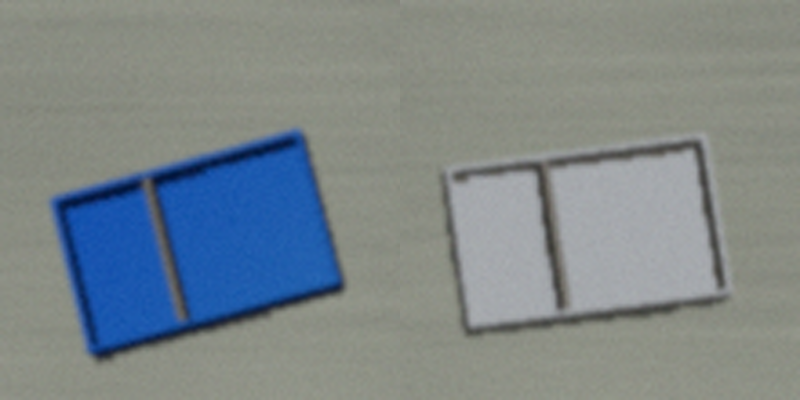

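```bash
python3 - <<'E'
from det import *
print(manip.sense()['t'])
def corners(n,name,pts):
    P=np.array([onz(n,*p,.015)[:2]*1000 for p in pts]); r=cv2.minAreaRect(P.astype(np.float32))
    print(n,name,P.round(1).tolist(),P.mean(0).round(1),'rect',np.round(r[1],1),'long-edge yaw',np.degrees(np.arctan2(*( (P[0]+P[3]-P[1]-P[2])*[-1,1]))).round(1))
s=400/110
corners('top','blue',[(160+x/s,110+y/s) for x,y in((53,198),(300,131),(343,289),(95,355))])
corners('top','white',[(380+x/s,110+y/s) for x,y in((45,170),(305,135),(330,297),(68,332))])
im=cv2.imread('pics/s0.png')
a=cv2.resize(im[200:280,365:455],None,fx=4.4,fy=5,interpolation=2)
cv2.imwrite('pics/zs.png',np.hstack([cv2.resize(im[200:280,365:455],(400,356),interpolation=2),cv2.resize(im[308:388,245:335],(400,356),interpolation=2)]))
t=cv2.imread('pics/t0.png')
cv2.imwrite('pics/zst.png',np.hstack([cv2.resize(t[110:200,280:380],(400,360),interpolation=2),cv2.resize(im[255:345,320:420],(400,360),interpolation=2)]))
for n,i in(('scene',im),('top',t)):
  for ce,a,m in blobs(n,i,(8,150,80),(22,255,255),100): print(n,ce,a,(onz(n,*ce,.059)*1000).round(1))
E
```

```text
0.1
top blue [[618.4, 267.9], [651.8, 144.1], [570.7, 121.4], [538.4, 244.4]] [594.8 194.4] rect [ 84.1 129. ] long-edge yaw 14.9
top white [[628.5, -128.0], [644.6, -256.1], [563.0, -265.1], [546.8, -137.5]] [ 595.7 -196.7] rect [ 82.3 129.9] long-edge yaw 7.2
scene [216.9 281.5] 410 [ 415.1 -202.7   59. ]
top [444.8 274.1] 662 [ 415.  -204.4   59. ]
```

View pics/zs.png

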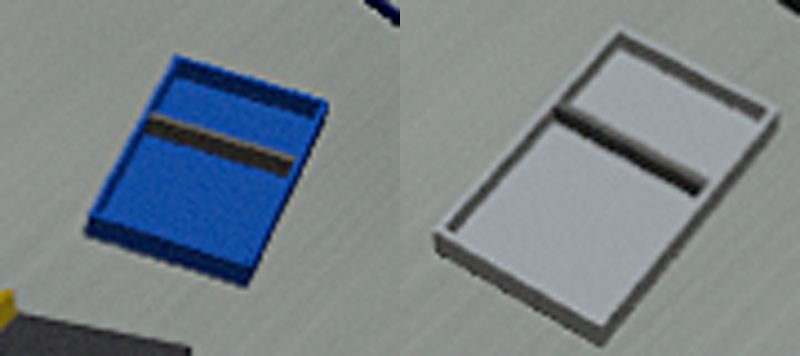

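View pics/zst.png

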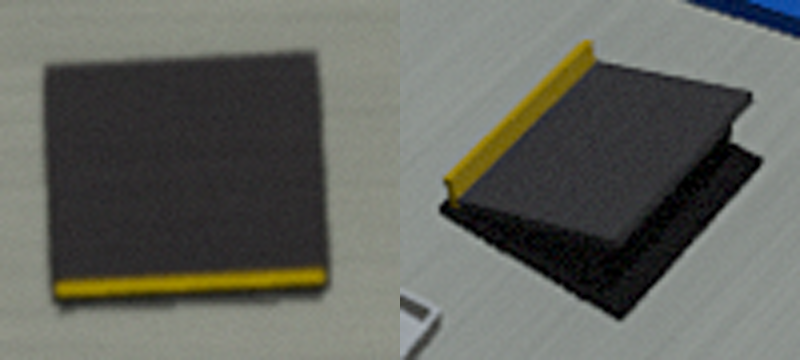

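```bash
python3 - <<'E'
from det import *
def corners(n,name,pts,z=.015):
    P=np.array([onz(n,*p,z)[:2]*1000 for p in pts]); r=cv2.minAreaRect(P.astype(np.float32))
    print(n,name,P.round(1).tolist(),P.mean(0).round(1),'rect',np.round(r[1],1),'yaw',np.degrees(np.arctan2(*( (P[0]+P[3]-P[1]-P[2])*[-1,1]))).round(1))
s=400/90
corners('scene','blue',[(365+x/s,200+y/s) for x,y in((328,103),(250,270),(88,218),(175,58))])
corners('scene','white',[(245+x/s,308+y/s) for x,y in((378,112),(205,329),(37,237),(220,33))])
# stand
T=lambda x,y:(280+x/4,110+y/4); S=lambda x,y:(320+(x-400)/4,255+y/4)
for n,F,top,lip in(('top',T,[(45,65),(315,52)],[(53,279),(327,266)]),('scene',S,[(752,95),(615,243)],[(595,45),(457,187)])):
    A=np.array([onz(n,*F(*p),.0496)[:2]*1000 for p in top]); B=np.array([onz(n,*F(*p),.0251)[:2]*1000 for p in lip])
    print(n,'top edge',A.round(1).tolist(),'lip',B.round(1).tolist(), 'centres',A.mean(0).round(1),B.mean(0).round(1))
    d=B[0]-B[1]; print('yaw',np.degrees(np.arctan2(-d[0],d[1])),'widths',np.linalg.norm(A[0]-A[1]),np.linalg.norm(d))
E
```

```text
scene blue [[621.6, 267.6], [656.7, 141.9], [579.2, 120.2], [544.5, 245.1]] [600.5 193.7] rect [ 80.5 130.5] yaw 15.6
scene white [[633.4, -129.3], [650.2, -255.8], [571.1, -267.5], [556.0, -140.6]] [ 602.7 -198.3] rect [ 80.  128.8] yaw 7.2
top top edge [[675.6, 52.2], [679.9, -66.2]] lip [[585.5, 50.3], [590.2, -71.7]] centres [677.7  -7. ] [587.9 -10.7]
yaw 2.194660399841723 widths 118.4286398553365 122.1234398195296
scene top edge [[679.7, 50.8], [684.5, -67.8]] lip [[589.2, 48.4], [596.2, -71.6]] centres [682.1  -8.5] [592.7 -11.6]
yaw 3.3496372806523307 widths 118.76645961428379 120.22179876194112
```

Request:
arm_command --rows '[[[14.5,31,0],0.12,-1],[[14.5,31,0],0.12,-1],[[14.5,31,0],0.12,-1],[[14.5,31,0],0.12,-1],[[14.5,31,0],0.12,-1],[[14.5,31,0],0.12,-1],[[14.5,31,0],0.12,-1],[[14.5,31,0],0.12,-1],[[14.5,31,0],0.12,-1],[[14.5,31,0],0.12,-1],[[14.5,31,-40],0.12,-1],[[14.5,31,-40],0.12,-1]]' --squeeze 30

```text
t: 1.6
tcp_pos: [0.4163, -0.2038, 0.1619]
tool_rot: [0.606, 0.796, -0.0, 0.001]
force: [0.7, -0.2, 0.2]
finger_gap: 1.0
```

Request:
arm_command --rows '[[[0,0,-35],0,-1],[[0,0,-35],0,-1],[[0,0,0],0,-1]]'

```text
t: 1.98
tcp_pos: [0.4141, -0.2031, 0.0903]
tool_rot: [0.607, 0.795, 0.0, -0.003]
force: [0.0, 0.5, 0.4]
finger_gap: 1.002
```

```bash
python3 - <<'E'
from h import *
im=snap('scene','s1.png');t=snap('top','t1.png')
cv2.imwrite('pics/z1.png',np.hstack([cv2.resize(im[200:350,120:270],(400,400)),cv2.resize(t[190:340,370:520],(400,400))]))
print(manip.sense()['tcp_pos'],onz('top',524,286,.05),proj('top',[.416,-.204,.066]),proj('scene',[.416,-.204,.066]))
E
```

```text
[ 0.4156667  -0.20454398  0.09258974] [ 0.39533662 -0.33550344  0.05      ] [445.54232749 273.2919531 ] [216.41384983 279.56918518]
```

View pics/z1.png

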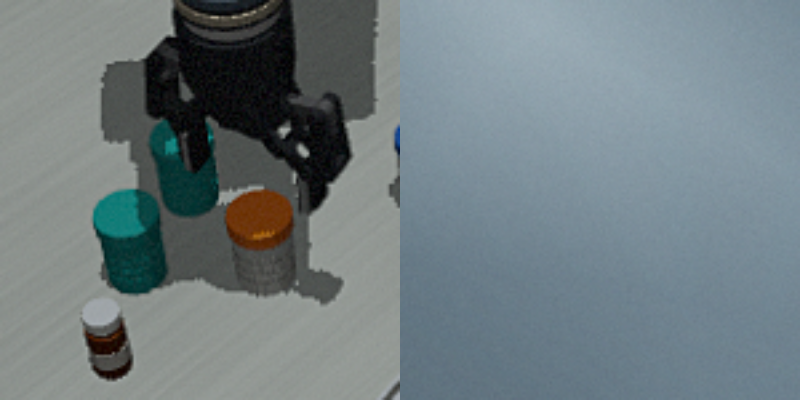

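Request:
arm_command --rows '[[[0,0,-22],0,-1],[[0,0,-20],0,-1],[[0,0,0],0,-1],[[0,0,0],0,1],[[0,0,0],0,1],[[0,0,0],0,1],[[0,0,0],0,1],[[0,0,0],0,1],[[0,0,0],0,1]]' --squeeze 30

```text
t: 3.2
tcp_pos: [0.4161, -0.2049, 0.0515]
tool_rot: [0.607, 0.795, -0.0, 0.001]
force: [-0.8, -0.8, 6.5]
finger_gap: 0.552
```

```bash
python3 - <<'E'
from h import *
im=snap('scene','s2.png')
cv2.imwrite('pics/z2.png',cv2.resize(im[200:350,120:270],(500,500)))
s=manip.sense();print(s['tcp_pos'],s['finger_gap'],s['force'])
E
```

```text
[ 0.41613    -0.20492737  0.05152427] 0.5494032449297607 [-0.52652139 -0.04077469  5.93581858]
```

View pics/z2.png

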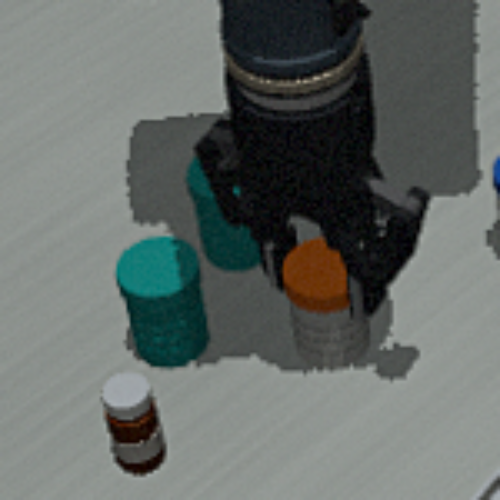

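Request:
arm_command --rows '[[[0,0,15],0,1],[[0,0,35],0,1],[[0,0,40],0,1],[[18,35,10],0,1],[[21,42,0],0,1],[[21,42,0],0,1],[[21,42,0],0,1],[[21,42,0],0,1],[[21,42,0],0,1],[[21,42,0],0,1],[[21,42,0],0,1],[[23,45,0],0,1]]'

```text
t: 4.75
tcp_pos: [0.6036, 0.1709, 0.1506]
tool_rot: [0.607, 0.795, -0.0, -0.0]
force: [1.0, -1.0, -0.2]
finger_gap: 0.551
```

Request:
arm_command --rows '[[[0,0,0],0,1],[[0,0,0],0,1]]'

```text
t: 5.0
tcp_pos: [0.6025, 0.1695, 0.1501]
tool_rot: [0.607, 0.795, -0.001, -0.0]
force: [-0.3, 0.6, -1.3]
finger_gap: 0.551
```

```bash
python3 - <<'E'
from h import *
im=snap('scene','s3.png')
cv2.imwrite('pics/z3.png',cv2.resize(im[120:320,300:500],(500,500)))
s=manip.sense();print(s['tcp_pos'],s['finger_gap'],s['force'])
E
```

```text
[0.60245123 0.16888011 0.15010269] 0.5508905046149105 [-0.77925608 -0.63276137 -0.73372567]
```

View pics/z3.png

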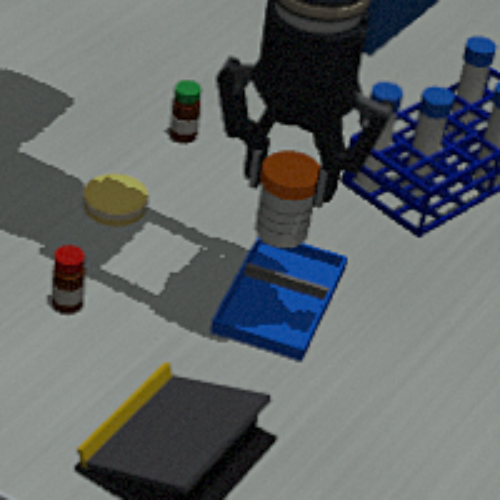

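Request:
arm_command --rows '[[[0,0,-30],0,1],[[0,0,-30],0,1],[[0,0,-20],0,1],[[0,0,-10],0,1],[[0,0,-3],0,1],[[0,0,0],0,1]]'

```text
t: 5.8
tcp_pos: [0.6041, 0.1696, 0.0579]
tool_rot: [0.607, 0.795, 0.0, 0.0]
force: [0.7, -0.5, -1.0]
finger_gap: 0.548
```

Request:
arm_command --rows '[[[0,0,-2],0,1],[[0,0,0],0,1]]'

```text
t: 6.05
tcp_pos: [0.6038, 0.1697, 0.0558]
tool_rot: [0.607, 0.795, 0.0, 0.0]
force: [-0.0, 0.7, -1.3]
finger_gap: 0.55
```

Request:
arm_command --rows '[[[0,0,-1],0,1],[[0,0,0],0,1]]'

```text
t: 6.3
tcp_pos: [0.6038, 0.1697, 0.0546]
tool_rot: [0.607, 0.795, 0.0, 0.0]
force: [-0.3, 0.7, 1.3]
finger_gap: 0.546
```

```bash
python3 - <<'E'
from h import *
im=snap('scene','s4.png')
cv2.imwrite('pics/z4.png',cv2.resize(im[120:320,300:500],(600,600)))
s=manip.sense();print(s['tcp_pos'],s['finger_gap'],s['force'])
E
```

```text
[0.603774   0.16969832 0.05465147] 0.5487658007641059 [-0.23733245 -0.23744553  0.83667427]
```

View pics/z4.png

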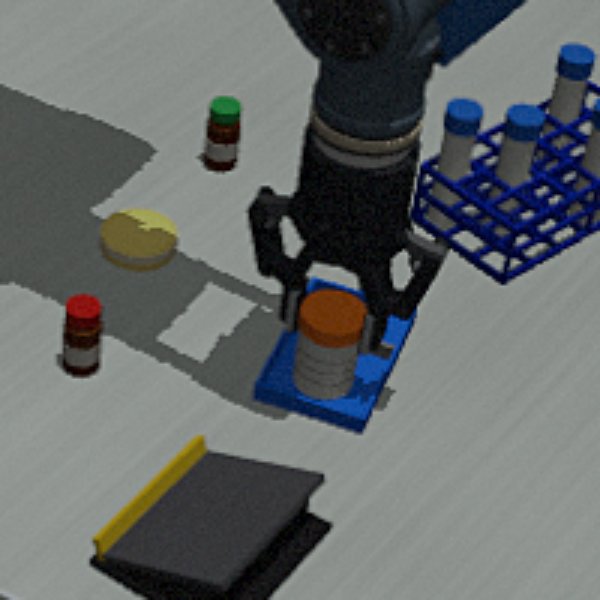

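Request:
arm_command --rows '[[[0,0,-0.5],0,1],[[0,0,0],0,0],[[0,0,0],0,-0.5],[[0,0,0],0,-1],[[0,0,0],0,-1],[[0,0,20],0,-1],[[0,0,30],0,-1],[[0,0,40],0,-1],[[-36,-25,0],0,-1],[[-36,-25,0],0,-1],[[-36,-25,0],0,-1],[[-36,-24.5,0],0,-1]]'

```text
t: 7.85
tcp_pos: [0.4591, 0.0694, 0.1452]
tool_rot: [0.607, 0.795, 0.001, 0.001]
force: [-0.5, -0.8, -0.8]
finger_gap: 1.001
```

Request:
arm_command --rows '[[[0,0,-30],0,-1],[[0,0,0],0,-1],[[0,0,0],0,-1]]'

```text
t: 8.22
tcp_pos: [0.4608, 0.0701, 0.1148]
tool_rot: [0.607, 0.795, 0.001, 0.001]
force: [0.5, -0.4, -0.2]
finger_gap: 1.0
```

```bash
python3 - <<'E'
from h import *
im=snap('scene','s5.png')
cv2.imwrite('pics/z5.png',cv2.resize(im[120:320,270:470],(600,600)))
s=manip.sense();print(s['tcp_pos'],s['finger_gap'],s['force'])
E
```

```text
[0.46090049 0.07022279 0.11485839] 0.9986246345787757 [-0.03739535 -0.36338335 -0.56471936]
```

View pics/z5.png

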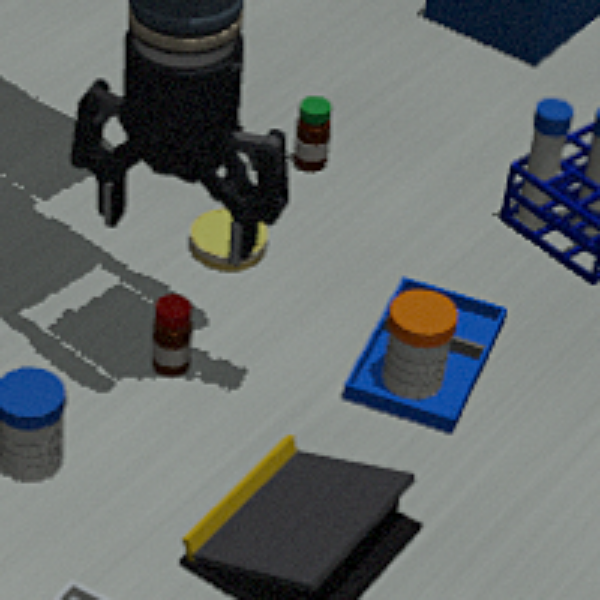

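Request:
arm_command --rows '[[[0,1,-30],0,-1],[[0,0,-30],0,-1],[[0,0,-24],0,-1],[[0,0,0],0,-1],[[0,0,0],0,0],[[0,0,0],0,1],[[0,0,0],0,1],[[0,0,0],0,1],[[0,0,0],0,1],[[0,0,0],0,1],[[0,0,0],0,1]]'

```text
t: 9.65
tcp_pos: [0.4602, 0.0711, 0.0307]
tool_rot: [0.607, 0.795, 0.001, 0.001]
force: [0.3, 0.4, 5.2]
finger_gap: 0.314
```

```bash
python3 - <<'E'
from h import *
im=snap('scene','s6.png')
cv2.imwrite('pics/z6.png',cv2.resize(im[120:320,270:470],(600,600)))
s=manip.sense();print(s['tcp_pos'],s['finger_gap'],s['force'])
E
```

```text
[0.46022479 0.07106364 0.03066187] 0.31689933365978834 [0.7138403  0.1643796  6.02427795]
```

View pics/z6.png

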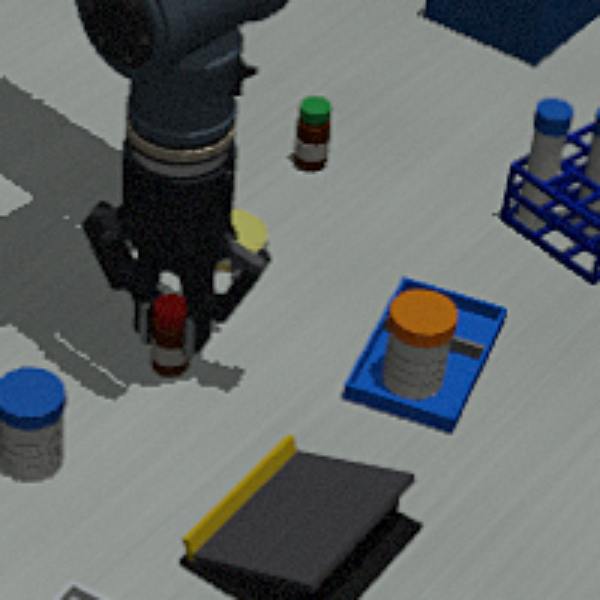

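Request:
arm_command --rows '[[[0,0,20],0,1],[[0,0,40],0,1],[[0,0,40],0,1],[[21,26,0],0,1],[[21,27,0],0,1],[[21,27,0],0,1],[[21,27,0],0,1],[[21,27,0],0,1],[[22,27,0],0,1],[[0,0,0],0,1],[[0,0,-30],0,1],[[0,0,0],0,1]]'

```text
t: 11.2
tcp_pos: [0.5834, 0.231, 0.0976]
tool_rot: [0.607, 0.795, -0.003, -0.002]
force: [-0.0, -0.8, -0.3]
finger_gap: 0.317
```

```bash
python3 - <<'E'
from h import *
im=snap('scene','s7.png')
cv2.imwrite('pics/z7.png',cv2.resize(im[120:320,320:520],(600,600)))
s=manip.sense();print(s['tcp_pos'],s['finger_gap'],s['force'])
E
```

```text
[0.58474773 0.2312009  0.0988851 ] 0.31442125515106983 [0.11562692 0.75203504 0.24559008]
```

View pics/z7.png

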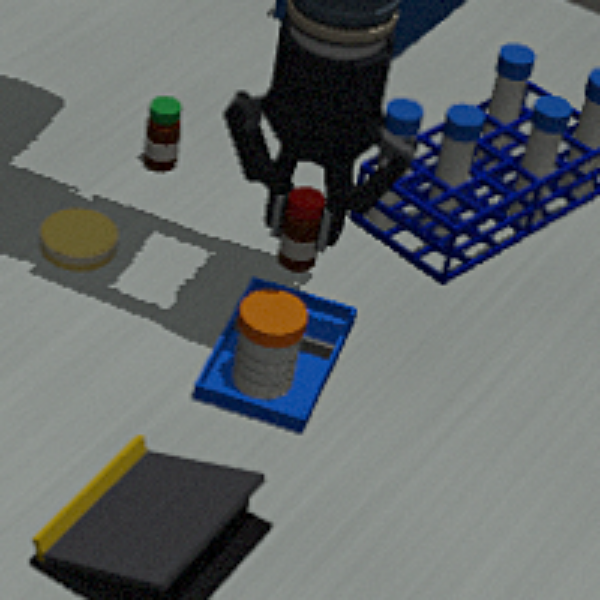

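Request:
arm_command --rows '[[[1,0,-25],0,1],[[1,1,-25],0,1],[[0,0,-12],0,1],[[0,0,-1],0,1],[[0,0,0],0,1]]'

```text
t: 11.88
tcp_pos: [0.5892, 0.2331, 0.0378]
tool_rot: [0.607, 0.795, 0.001, 0.001]
force: [0.1, 0.4, 0.3]
finger_gap: 0.313
```

Request:
arm_command --rows '[[[0,0,-2],0,1],[[0,0,0],0,1]]'

```text
t: 12.12
tcp_pos: [0.5888, 0.2332, 0.0353]
tool_rot: [0.607, 0.795, 0.0, 0.0]
force: [-0.1, -0.7, -1.4]
finger_gap: 0.316
```

Request:
arm_command --rows '[[[0,0,-1],0,1],[[0,0,0],0,1]]'

```text
t: 12.38
tcp_pos: [0.5885, 0.2331, 0.0338]
tool_rot: [0.607, 0.795, -0.0, -0.0]
force: [0.2, 1.0, 0.0]
finger_gap: 0.316
```

```bash
python3 - <<'E'
from h import *
im=snap('scene','s8.png')
cv2.imwrite('pics/z8.png',cv2.resize(im[150:290,340:480],(600,600)))
s=manip.sense();print(s['tcp_pos'],s['finger_gap'],s['force'])
E
```

```text
[0.58850511 0.23313191 0.03378049] 0.31686949922976965 [-0.06977691  0.29134009 -0.6386438 ]
```

View pics/z8.png

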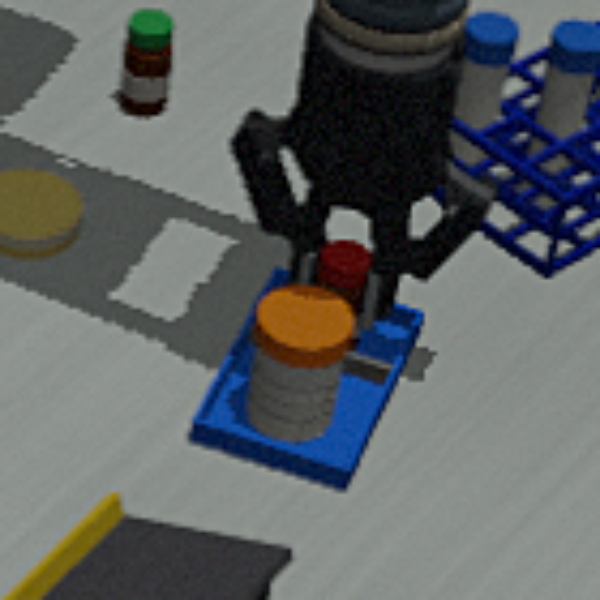

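Request:
arm_command --rows '[[[0,0,-1],0,1],[[0,0,0],0,1]]'

```text
t: 12.68
tcp_pos: [0.5886, 0.2331, 0.0337]
tool_rot: [0.607, 0.795, -0.0, 0.0]
force: [-1.2, -0.0, 5.1]
finger_gap: 0.313
```

Request:
arm_command --rows '[[[0,0,0],0,0],[[0,0,0],0,-0.5],[[0,0,0],0,-1],[[0,0,0],0,-1],[[0,0,20],0,-1],[[0,0,45],0,-1],[[0,0,45],0,-1],[[0,0,0],0,-1]]'

```text
t: 13.68
tcp_pos: [0.5918, 0.2339, 0.1487]
tool_rot: [0.607, 0.795, 0.004, 0.004]
force: [-0.4, -0.1, -0.3]
finger_gap: 0.999
```

Request:
arm_command --rows '[[[-14,-29,0],-0.02,-1],[[-14,-30,0],-0.02,-1],[[-14,-30,0],-0.02,-1],[[-14,-30,0],-0.02,-1],[[-14,-30,0],-0.02,-1],[[-14,-30,0],-0.02,-1],[[-14,-30,0],-0.02,-1],[[-14,-30,0],0,-1],[[-14,-30,0],0,-1],[[-14,-29,0],0,-1],[[0,0,-30],0,-1],[[0,0,0],0,-1]]'

```text
t: 15.18
tcp_pos: [0.447, -0.0647, 0.1118]
tool_rot: [0.662, 0.75, -0.001, -0.002]
force: [-0.2, -1.0, 0.3]
finger_gap: 1.001
```

```bash
python3 - <<'E'
from h import *
im=snap('scene','s9.png')
cv2.imwrite('pics/z9.png',cv2.resize(im[160:340,230:470],(800,600)))
s=manip.sense();print(s['tcp_pos'],s['finger_gap'],s['force'])
E
```

```text
[ 0.44780131 -0.06468985  0.11252449] 1.0038897540079332 [-0.0956147   1.04259303 -0.20081232]
```

View pics/z9.png

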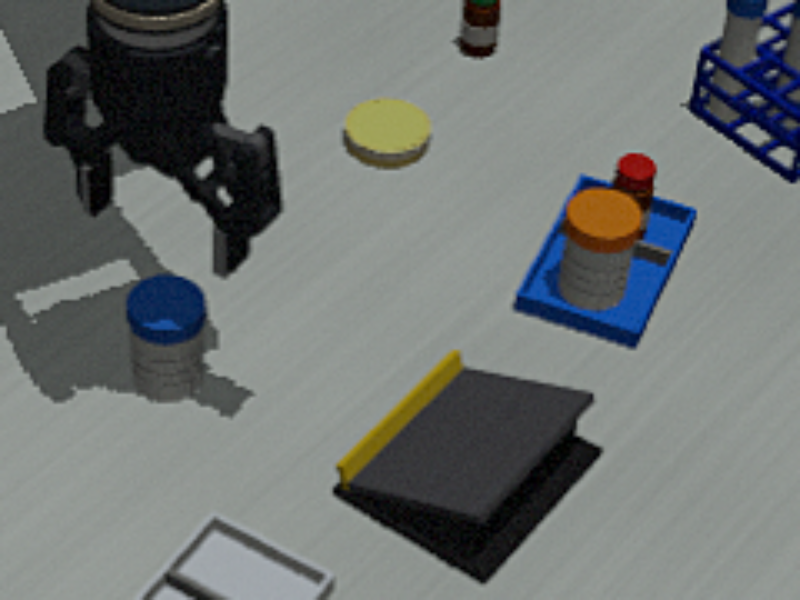

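Request:
arm_command --rows '[[[0,0,-30],0,-1],[[0,0,-32],0,-1],[[0,0,0],0,-1],[[0,0,0],0,0],[[0,0,0],0,1],[[0,0,0],0,1],[[0,0,0],0,1],[[0,0,0],0,1],[[0,0,0],0,1]]'

```text
t: 16.35
tcp_pos: [0.4494, -0.0652, 0.0522]
tool_rot: [0.661, 0.75, 0.001, 0.001]
force: [0.3, 0.1, 6.0]
finger_gap: 0.545
```

Request:
arm_command --rows '[[[0,0,20],0,1],[[0,0,40],0,1],[[0,0,40],0,1],[[25,-26,0],0,1],[[25,-26,0],0,1],[[26,-26,0],0,1],[[26,-26,0],0,1],[[26,-26,0],0,1],[[26,-26,0],0,1],[[0,0,-30],0,1],[[0,0,-20],0,1],[[0,0,0],0,1]]'

```text
t: 17.85
tcp_pos: [0.6011, -0.2201, 0.0996]
tool_rot: [0.661, 0.75, -0.0, -0.002]
force: [-0.4, -0.5, -1.7]
finger_gap: 0.551
```

```bash
python3 - <<'E'
from h import *
im=snap('scene','s10.png')
cv2.imwrite('pics/z10.png',cv2.resize(im[220:400,200:440],(800,600)))
s=manip.sense();print(s['tcp_pos'],s['finger_gap'],s['force'])
E
```

```text
[ 0.60207463 -0.22058496  0.10081485] 0.5512981272792182 [ 1.07227646 -0.69368928 -1.09815933]
```

View pics/z10.png

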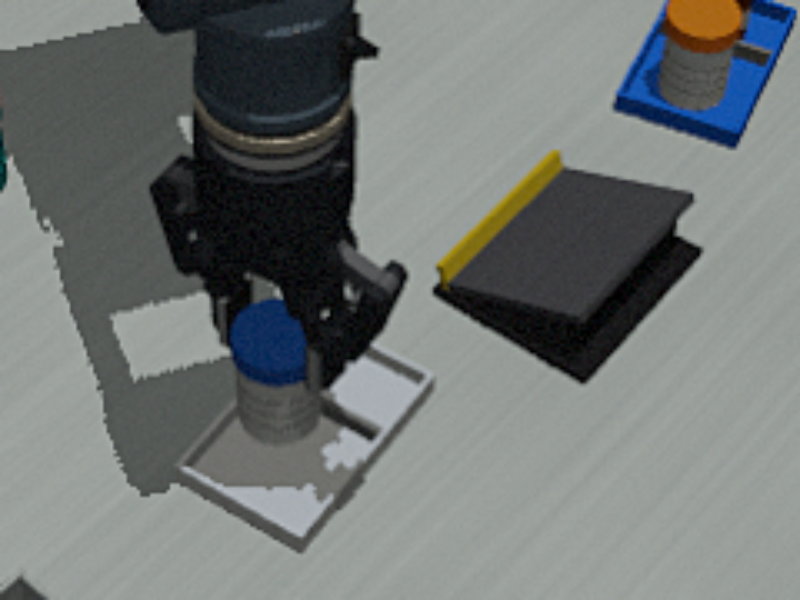

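Lift was 100, lowered 50; floor contact is due after about 47 mm more.

Request:
arm_command --rows '[[[0,-1,-25],0,1],[[0,0,-15],0,1],[[0,0,-4],0,1],[[0,0,0],0,1]]'

```text
t: 18.4
tcp_pos: [0.6028, -0.2219, 0.0572]
tool_rot: [0.661, 0.75, 0.0, 0.0]
force: [0.1, 0.2, -1.9]
finger_gap: 0.554
```

Request:
arm_command --rows '[[[0,0,-2],0,1],[[0,0,0],0,1]]'

```text
t: 18.65
tcp_pos: [0.603, -0.2221, 0.0554]
tool_rot: [0.661, 0.75, 0.0, 0.001]
force: [-0.0, -0.1, 0.0]
finger_gap: 0.548
```

Request:
arm_command --rows '[[[0,0,-1],0,1],[[0,0,0],0,1]]'

```text
t: 18.9
tcp_pos: [0.6031, -0.2222, 0.0553]
tool_rot: [0.661, 0.75, 0.0, 0.001]
force: [-1.2, 1.1, 5.6]
finger_gap: 0.545
```

Request:
arm_command --rows '[[[0,0,0],0,0],[[0,0,0],0,-0.5],[[0,0,0],0,-1],[[0,0,0],0,-1],[[0,0,20],0,-1],[[0,0,40],0,-1],[[0,0,40],0,-1],[[0,0,0],0,-1]]'

```text
t: 19.9
tcp_pos: [0.6053, -0.2234, 0.1592]
tool_rot: [0.661, 0.75, 0.001, 0.005]
force: [0.3, 0.7, 0.3]
finger_gap: 0.999
```

Request:
arm_command --rows '[[[-17,46,0],0,-1],[[-17,46,0],0,-1],[[-17,46,0],0,-1],[[-17,46,0],0,-1],[[-18,46,0],0,-1],[[-18,46,0],0,-1],[[-18,46,0],0,-1],[[-18,47,0],0,-1],[[-18,47,0],0,-1],[[-18,47,0],0,-1],[[-18,47,0],0,-1],[[-17,47,0],0,-1]]'

```text
t: 21.4
tcp_pos: [0.3905, 0.3364, 0.1538]
tool_rot: [0.661, 0.75, -0.0, -0.0]
force: [0.6, 0.4, -0.0]
finger_gap: 1.002
```

Request:
arm_command --rows '[[[0,0,-40],0,-1],[[0,0,0],0,-1]]'

```text
t: 21.65
tcp_pos: [0.3889, 0.3344, 0.1118]
tool_rot: [0.661, 0.751, -0.003, -0.001]
force: [0.5, -0.8, -0.1]
finger_gap: 1.0
```

```bash
python3 - <<'E'
from h import *
im=snap('scene','s11.png');snap('top','t11.png')
cv2.imwrite('pics/z11.png',cv2.resize(im[80:260,270:510],(800,600)))
s=manip.sense();print(s['tcp_pos'],s['finger_gap'],s['force'])
E
```

```text
[0.3914376  0.33471389 0.11395682] 0.9998560743913253 [-0.42798532 -0.26375457  0.49814612]
```

View pics/z11.png

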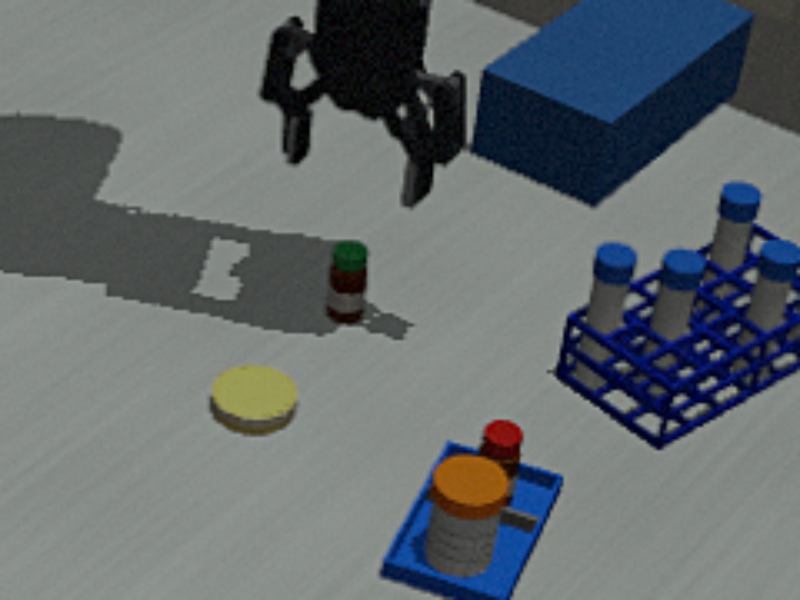

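View pics/t11.png

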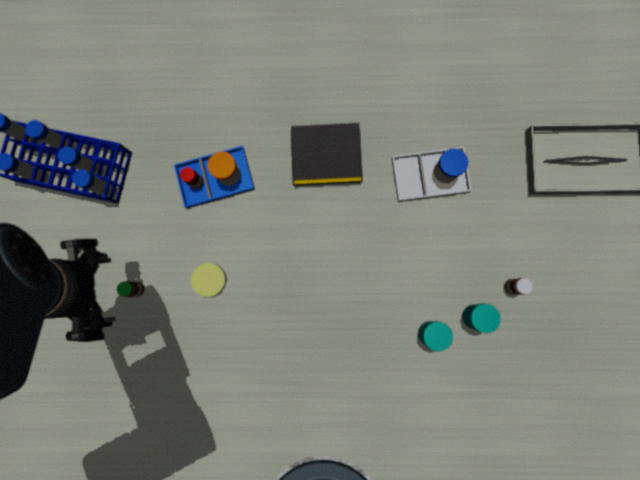

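Request:
arm_command --rows '[[[1,1,-30],0,-1],[[0,0,-30],0,-1],[[0,0,-24],0,-1],[[0,0,0],0,-1],[[0,0,0],0,0],[[0,0,0],0,1],[[0,0,0],0,1],[[0,0,0],0,1],[[0,0,0],0,1],[[0,0,0],0,1],[[0,0,0],0,1]]'

```text
t: 23.12
tcp_pos: [0.393, 0.3364, 0.0308]
tool_rot: [0.661, 0.75, 0.001, 0.0]
force: [-0.6, 0.2, 4.8]
finger_gap: 0.316
```

Request:
arm_command --rows '[[[0,0,20],0,1],[[0,0,50],0,1],[[0,0,50],0,1],[[0,0,0],0,1]]'

```text
t: 23.62
tcp_pos: [0.3948, 0.3375, 0.1536]
tool_rot: [0.661, 0.75, 0.004, 0.002]
force: [0.2, -0.5, -1.4]
finger_gap: 0.313
```

```bash
python3 - <<'E'
from h import *
im=snap('scene','s12.png')
cv2.imwrite('pics/z12.png',cv2.resize(im[80:260,270:510],(800,600)))
s=manip.sense();print(s['tcp_pos'],s['finger_gap'],s['force'])
E
```

```text
[0.39334244 0.33666071 0.15158009] 0.31292177126688675 [-0.09124354 -0.16077525 -0.36756183]
```

View pics/z12.png

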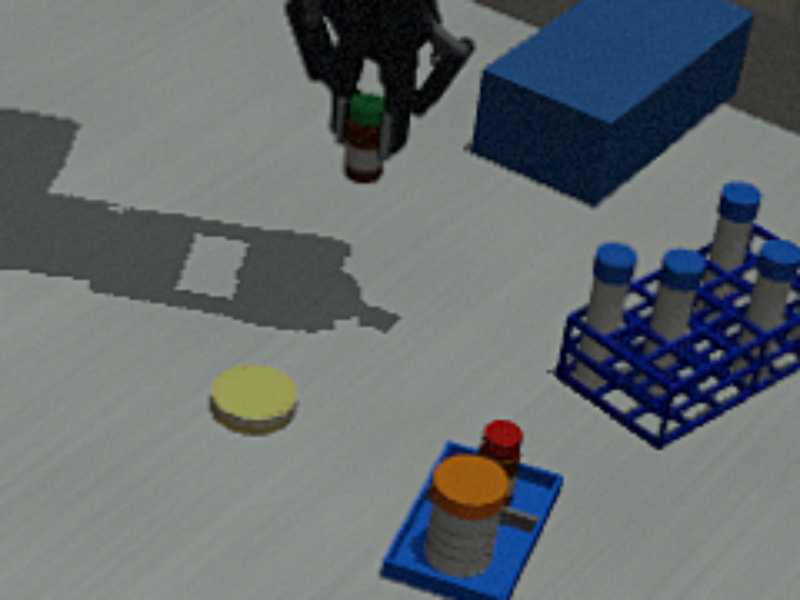

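Request:
arm_command --rows '[[[18,-44,0],0,1],[[18,-45,0],0,1],[[18,-45,0],0,1],[[18,-45,0],0,1],[[18,-45,0],0,1],[[18,-45,0],0,1],[[18,-45,0],0,1],[[18,-45,0],0,1],[[19,-45,0],0,1],[[19,-45,0],0,1],[[19,-45,0],0,1],[[0,0,0],0,1]]'

```text
t: 25.18
tcp_pos: [0.5943, -0.1615, 0.1478]
tool_rot: [0.663, 0.749, -0.0, 0.0]
force: [-0.5, 0.4, -1.1]
finger_gap: 0.312
```

Request:
arm_command --rows '[[[0,0,-40],0,1],[[0,0,-15],0,1],[[0,0,0],0,1],[[0,0,0],0,1]]'

```text
t: 25.68
tcp_pos: [0.594, -0.1576, 0.0954]
tool_rot: [0.661, 0.75, 0.0, 0.0]
force: [0.4, -0.6, -0.4]
finger_gap: 0.314
```

```bash
python3 - <<'E'
from h import *
im=snap('scene','s13.png')
cv2.imwrite('pics/z13.png',cv2.resize(im[220:400,200:440],(800,600)))
s=manip.sense();print(s['tcp_pos'],s['finger_gap'],s['force'])
E
```

```text
[ 0.5942853  -0.15779729  0.09584489] 0.31729703738817105 [0.45643746 0.1457704  0.59528505]
```

View pics/z13.png

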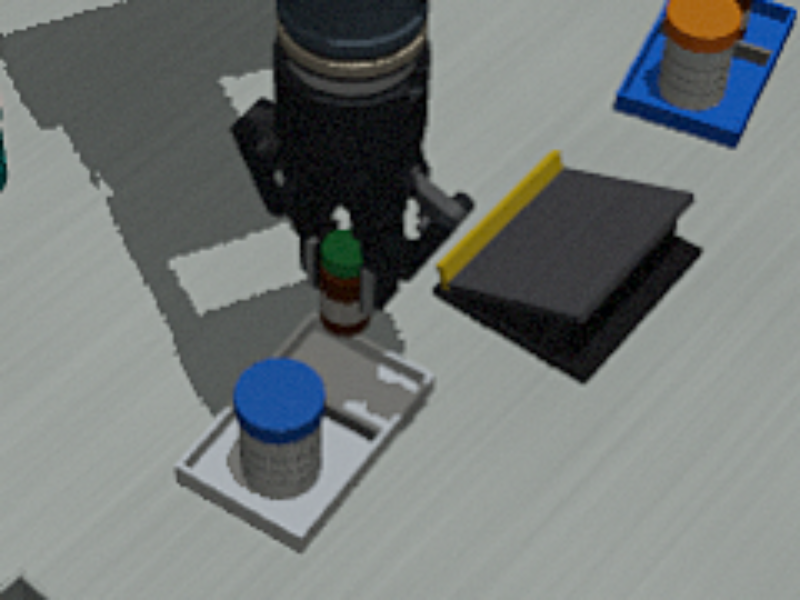

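Request:
arm_command --rows '[[[0,0,-30],0,1],[[0,0,-20],0,1],[[0,0,-8],0,1],[[0,0,0],0,1]]'

```text
t: 26.22
tcp_pos: [0.5934, -0.1578, 0.0365]
tool_rot: [0.661, 0.75, -0.0, -0.0]
force: [0.2, 0.1, -0.8]
finger_gap: 0.318
```

Request:
arm_command --rows '[[[0,0,-2],0,1],[[0,0,0],0,1]]'

```text
t: 26.48
tcp_pos: [0.5939, -0.1581, 0.0354]
tool_rot: [0.661, 0.75, 0.0, 0.001]
force: [-0.9, 0.2, -0.4]
finger_gap: 0.316
```

Request:
arm_command --rows '[[[0,0,-1],0,1],[[0,0,0],0,1]]'

```text
t: 26.72
tcp_pos: [0.5936, -0.1579, 0.034]
tool_rot: [0.661, 0.75, 0.0, 0.0]
force: [0.4, 0.1, -0.2]
finger_gap: 0.311
```

Request:
arm_command --rows '[[[0,0,-1],0,1],[[0,0,0],0,1]]'

```text
t: 26.98
tcp_pos: [0.5936, -0.158, 0.0338]
tool_rot: [0.661, 0.75, -0.0, 0.0]
force: [-1.4, -0.2, 5.4]
finger_gap: 0.312
```

Request:
arm_command --rows '[[[0,0,0],0,0],[[0,0,0],0,-0.5],[[0,0,0],0,-1],[[0,0,0],0,-1],[[0,0,20],0,-1],[[0,0,45],0,-1],[[0,0,45],0,-1],[[0,0,0],0,-1]]'

```text
t: 27.98
tcp_pos: [0.5966, -0.1592, 0.1483]
tool_rot: [0.661, 0.75, 0.001, 0.005]
force: [0.6, -0.0, -0.2]
finger_gap: 1.001
```

Request:
arm_command --rows '[[[-15.5,30,0],0.124,-1],[[-15.5,30,0],0.124,-1],[[-15.5,30,0],0.124,-1],[[-15.5,30,0],0.124,-1],[[-15.5,30,0],0.124,-1],[[-15.5,30,0],0.124,-1],[[-15.5,30,0],0.124,-1],[[-15.5,31,0],0.124,-1],[[-15.5,31,0],0.124,-1],[[-15.5,31,0],0.124,-1],[[-15.5,31,0],0.124,-1],[[-15.5,31,0],0.124,-1]]'

```text
t: 29.48
tcp_pos: [0.4065, 0.2079, 0.1427]
tool_rot: [-0.024, 1.0, -0.0, -0.0]
force: [0.7, 0.4, 0.2]
finger_gap: 1.002
```

Request:
arm_command --rows '[[[0,0,-40],0,-1],[[0,0,-40],0,-1],[[0,0,0],0,-1]]'

```text
t: 29.85
tcp_pos: [0.4053, 0.2066, 0.0608]
tool_rot: [-0.022, 1.0, -0.001, -0.003]
force: [-0.3, 0.0, 0.3]
finger_gap: 1.001
```

```bash
python3 - <<'E'
from h import *
im=snap('scene','s14.png');t=snap('top','t14.png')
cv2.imwrite('pics/z14.png',np.hstack([cv2.resize(im[120:270,270:420],(400,400)),cv2.resize(t[205:355,135:285],(400,400))]))
s=manip.sense();print(s['tcp_pos'],s['tool_rot'],s['finger_gap'],s['force'])
E
```

```text
[0.40745527 0.20701336 0.06311599] [-2.15240657e-02  9.99768256e-01 -7.94527061e-05 -3.78519910e-04] 0.9978013708796003 [0.12154533 0.0380089  0.33131565]
```

View pics/z14.png

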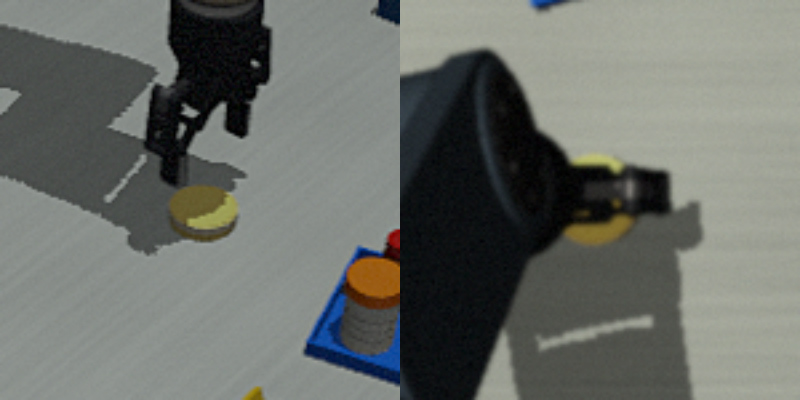

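View pics/s14.png

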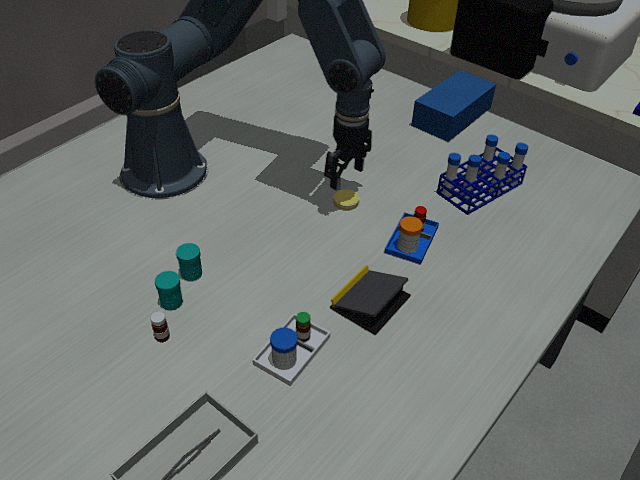

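Request:
arm_command --rows '[[[0,0,-20],0,-1],[[0,0,-20],0,-1],[[0,0,-10],0,-1],[[0,0,0],0,-1],[[0,0,0],0,-1]]'

```text
t: 30.58
tcp_pos: [0.4081, 0.2072, 0.0137]
tool_rot: [-0.022, 1.0, 0.0, 0.001]
force: [-0.7, 0.8, -1.0]
finger_gap: 0.997
```

Request:
arm_command --rows '[[[0,0,0],0,0],[[0,0,0],0,1],[[0,0,0],0,1],[[0,0,0],0,1],[[0,0,0],0,1]]' --squeeze 20

```text
t: 31.2
tcp_pos: [0.4079, 0.2072, 0.0136]
tool_rot: [-0.022, 1.0, 0.0, 0.001]
force: [-0.6, -0.1, 5.6]
finger_gap: 0.685
```

```bash
python3 - <<'E'
from h import *
im=snap('scene','s15.png')
cv2.imwrite('pics/z15.png',cv2.resize(im[130:230,290:390],(600,600)))
s=manip.sense();print(s['tcp_pos'],s['tool_rot'],s['finger_gap'],s['force'])
E
```

```text
[0.40785991 0.20718199 0.01361658] [-2.16738368e-02  9.99764893e-01  1.07876993e-04  6.25396578e-04] 0.6867630907916497 [-1.46609426 -0.44926249  5.94387772]
```

View pics/z15.png

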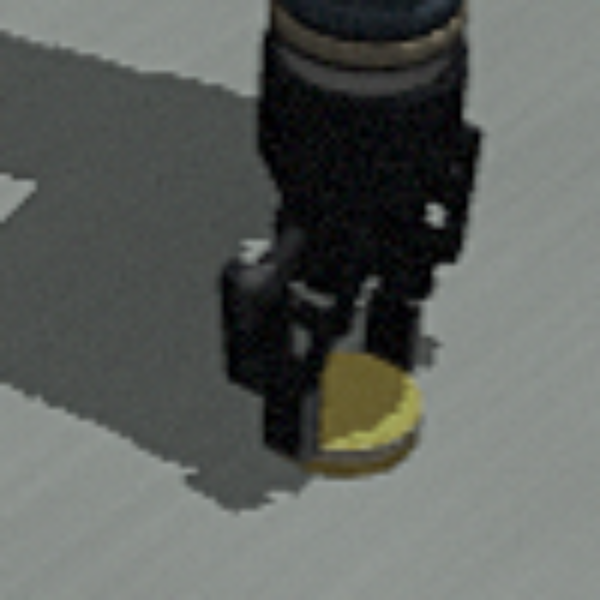

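Request:
arm_command --rows '[[[0,0,20],0,1],[[0,0,45],0,1],[[0,0,45],0,1],[[27,-27,0],0,1],[[27,-27,0],0,1],[[27,-27,0],0,1],[[27,-27,0],0,1],[[27,-27,0],0,1],[[27,-27,0],0,1],[[27,-27,0],0,1],[[27,-27,0],0,1],[[0,0,0],0,1]]'

```text
t: 32.75
tcp_pos: [0.6258, -0.0113, 0.123]
tool_rot: [-0.02, 1.0, -0.0, 0.002]
force: [0.9, 0.7, -1.1]
finger_gap: 0.686
```

Request:
arm_command --rows '[[[0,0,-35],0,1],[[0,0,-20],0,1],[[0,0,0],0,1],[[0,0,0],0,1]]'

```text
t: 33.25
tcp_pos: [0.6235, -0.0085, 0.0685]
tool_rot: [-0.022, 1.0, -0.0, 0.0]
force: [0.6, 0.7, 0.4]
finger_gap: 0.687
```

```bash
python3 - <<'E'
from h import *
im=snap('scene','s16.png');t=snap('top','t16.png')
cv2.imwrite('pics/z16.png',np.hstack([cv2.resize(im[210:350,310:450],(400,400)),cv2.resize(t[90:230,250:390],(400,400))]))
s=manip.sense();print(s['tcp_pos'],s['tool_rot'],s['finger_gap'],s['force'])
E
```

```text
[ 0.62411474 -0.00872973  0.06897896] [-2.17733724e-02  9.99762495e-01 -1.75244147e-04  9.18537206e-04] 0.6900160635853023 [-0.36084155 -0.29527973  0.42662398]
```

View pics/z16.png

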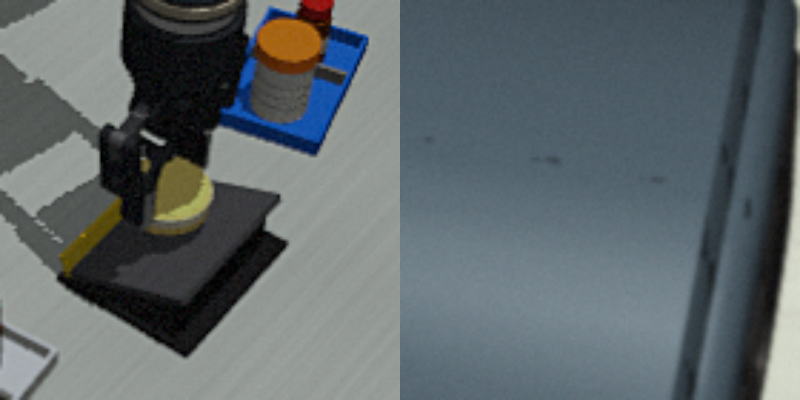

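Request:
arm_command --rows '[[[0,0,-10],0,1],[[0,0,-3],0,1],[[0,0,0],0,1]]'

```text
t: 33.72
tcp_pos: [0.6232, -0.0089, 0.0543]
tool_rot: [-0.022, 1.0, 0.0, -0.0]
force: [-0.0, -0.1, -0.7]
finger_gap: 0.686
```

Request:
arm_command --rows '[[[0,0,-2],0,1],[[0,0,0],0,1]]'

```text
t: 33.98
tcp_pos: [0.6236, -0.0089, 0.0529]
tool_rot: [-0.022, 1.0, -0.0, 0.0]
force: [-0.4, -1.4, 1.3]
finger_gap: 0.687
```

Request:
arm_command --rows '[[[0,0,-2],0,1],[[0,0,0],0,1]]'

```text
t: 34.22
tcp_pos: [0.6232, -0.009, 0.051]
tool_rot: [-0.022, 1.0, -0.0, -0.0]
force: [-2.2, -0.3, 3.0]
finger_gap: 0.688
```

Request:
arm_command --rows '[[[0,0,-2],0,1],[[0,0,0],0,1]]'

```text
t: 34.48
tcp_pos: [0.623, -0.0089, 0.0487]
tool_rot: [-0.022, 1.0, 0.0, -0.001]
force: [-3.8, -0.8, 3.9]
finger_gap: 0.685
```

Request:
arm_command --rows '[[[0,0,-2],0,1],[[0,0,0],0,1]]'

```text
t: 34.72
tcp_pos: [0.6232, -0.0088, 0.0466]
tool_rot: [-0.022, 1.0, 0.0, -0.0]
force: [-3.3, -0.1, 4.1]
finger_gap: 0.688
```

```bash
python3 - <<'E'
from h import *
im=snap('scene','s17.png')
cv2.imwrite('pics/z17.png',cv2.resize(im[230:330,320:420],(600,600)))
s=manip.sense();print(s['tcp_pos'],s['finger_gap'],s['force'])
E
```

```text
[ 0.62324741 -0.00883628  0.04661486] 0.6861794599274217 [-2.31748294  0.63725276  4.00455423]
```

View pics/z17.png

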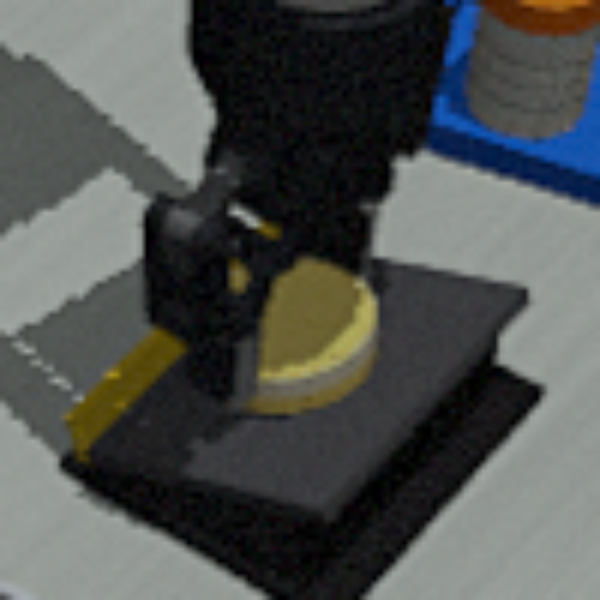

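Request:
arm_command --rows '[[[0,0,-2],0,1],[[0,0,0],0,1]]'

```text
t: 35.02
tcp_pos: [0.6236, -0.0088, 0.0446]
tool_rot: [-0.022, 1.0, 0.0, -0.0]
force: [-2.9, 0.5, 4.1]
finger_gap: 0.687
```

Request:
arm_command --rows '[[[0,0,-1.5],0,1],[[0,0,0],0,1]]'

```text
t: 35.28
tcp_pos: [0.6237, -0.0089, 0.0432]
tool_rot: [-0.022, 1.0, 0.0, 0.0]
force: [-2.2, 0.4, 3.7]
finger_gap: 0.687
```

Request:
arm_command --rows '[[[0,0,-1],0,1],[[0,0,0],0,1]]'

```text
t: 35.52
tcp_pos: [0.6237, -0.0089, 0.0423]
tool_rot: [-0.022, 1.0, 0.0, 0.0]
force: [-3.0, 0.4, 3.0]
finger_gap: 0.687
```

```bash
python3 - <<'E'
from h import *
im=snap('scene','s18.png')
cv2.imwrite('pics/z18.png',cv2.resize(im[230:330,320:420],(600,600)))
s=manip.sense();print(s['tcp_pos'],s['finger_gap'],s['force'])
E
```

```text
[ 0.62369848 -0.00888372  0.04232869] 0.6906833354785692 [-2.10951689 -0.0271745   3.64174851]
```

View pics/z18.png

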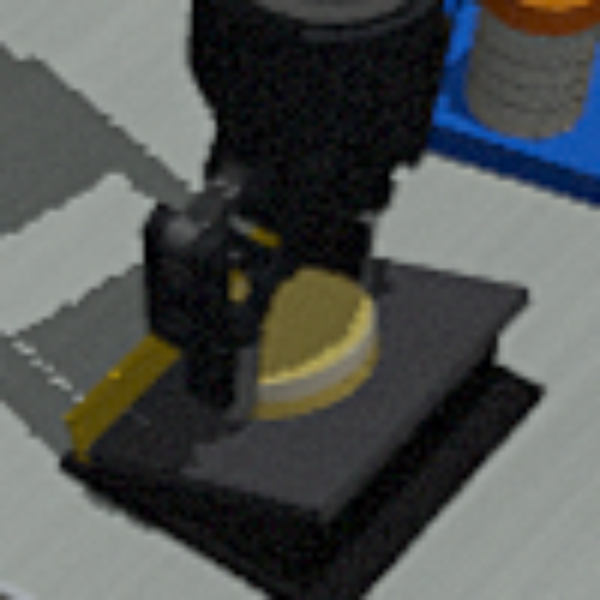

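Request:
arm_command --rows '[[[0,0,-1],0,1],[[0,0,0],0,1]]'

```text
t: 35.83
tcp_pos: [0.6238, -0.0089, 0.0413]
tool_rot: [-0.022, 1.0, -0.0, 0.0]
force: [-1.7, 0.9, 4.8]
finger_gap: 0.69
```

Request:
arm_command --rows '[[[0,0,0],0,-0.4],[[0,0,0],0,-0.45],[[0,0,0],0,-0.5],[[0,0,0],0,-0.6],[[0,0,0],0,-0.8],[[0,0,0],0,-1],[[0,0,0],0,-1]]'

```text
t: 36.7
tcp_pos: [0.6236, -0.0089, 0.0413]
tool_rot: [-0.022, 1.0, -0.0, 0.0]
force: [0.8, 0.7, 0.2]
finger_gap: 1.002
```

```bash
python3 - <<'E'
from h import *
im=snap('scene','s19.png')
cv2.imwrite('pics/z19.png',cv2.resize(im[230:330,320:420],(600,600)))
s=manip.sense();print(s['tcp_pos'],s['finger_gap'],s['force'])
E
```

```text
[ 0.62356706 -0.00890279  0.04132341] 1.0010983002525697 [0.55944424 0.16279806 0.84932711]
```

View pics/z19.png

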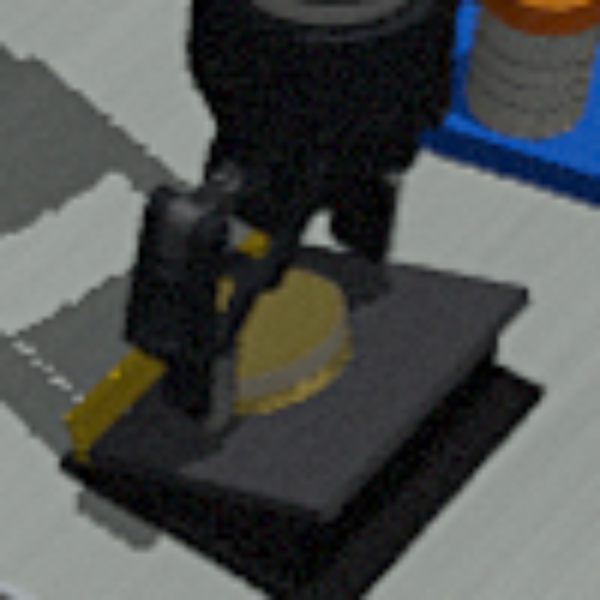

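Released; the dish slid towards the lip. Retract straight up, swing clear, and check.

Request:
arm_command --rows '[[[0,0,20],0,-1],[[0,0,40],0,-1],[[0,0,50],0,-1],[[-20,30,40],0,-1],[[-25,40,0],0,-1],[[-25,40,0],0,-1],[[-25,40,0],0,-1],[[-25,40,0],0,-1],[[-25,40,0],0,-1],[[-25,40,0],0,-1],[[0,40,0],0,-1],[[0,0,0],0,-1]]'

```text
t: 38.25
tcp_pos: [0.4536, 0.3036, 0.1929]
tool_rot: [-0.024, 1.0, 0.001, 0.002]
force: [0.2, -1.1, 0.2]
finger_gap: 0.997
```

```bash
python3 - <<'E'
from h import *
im=snap('scene','s20.png');t=snap('top','t20.png')
cv2.imwrite('pics/z20.png',np.hstack([cv2.resize(im[190:400,240:450],(400,400)),cv2.resize(t[80:290,220:430],(400,400))]))
from det import *
for n,i in(('scene',im),('top',t)):
  for c,z in(('dish',.032),('orange',.062),('red',.0555),('blue',.062),('green',.0555)):
    for ce,a,m in blobs(n,i,C[c][0],C[c][1],100 if c=='dish' else 40): print(n,c,ce,a,(onz(n,*ce,z)*1000).round(1)[:2])
h=[.0225,.0]
for n in('scene','top'): print(n,proj(n,[.6185,-.0093,.0322+.007]))
E
```

```text
scene dish [359.5 283.2] 503 [606.9  -6.7]
scene orange [411.  223.7] 276 [601.  176.4]
scene red [420.7 209.3] 61 [587.2 236.7]
scene blue [455.5  92.8] 1841 [389.7 719.7]
scene blue [492.  137.6] 58 [573.5 587.5]
scene blue [522.  145.9] 60 [647.8 606.5]
scene blue [504.3 154.9] 76 [632.4 540.1]
scene blue [454.5 156.2] 67 [543.9 451.6]
scene blue [477.6 173.6] 309 [620.4 427.8]
scene blue [514.5 171.1] 45 [681.6 496.6]
scene blue [414.  241.7] 564 [636.4 134.4]
scene blue [283.5 338.1] 467 [ 601.5 -220.6]
scene green [302.7 317.1] 117 [ 592.2 -159. ]
top dish [326.9 165. ] 1110 [610.   -9.9]
top orange [220.4 164.4] 471 [604.7 173. ]
top red [187.6 174.6] 127 [588.9 231.2]
top blue [  1.4 119.9] 47 [687.7 558.6]
top blue [ 32.6 128.2] 255 [672.2 503. ]
top blue [ 73.4 162.1] 1423 [611.  428.1]
top blue [214.6 181. ] 1615 [575.6 182.4]
top blue [453.5 162. ] 588 [ 604.4 -224.7]
top green [415.4 169.6] 156 [ 593.7 -161.5]
scene [363.71287749 284.32115063]
top [326.47257793 159.19066334]
```

View pics/z20.png

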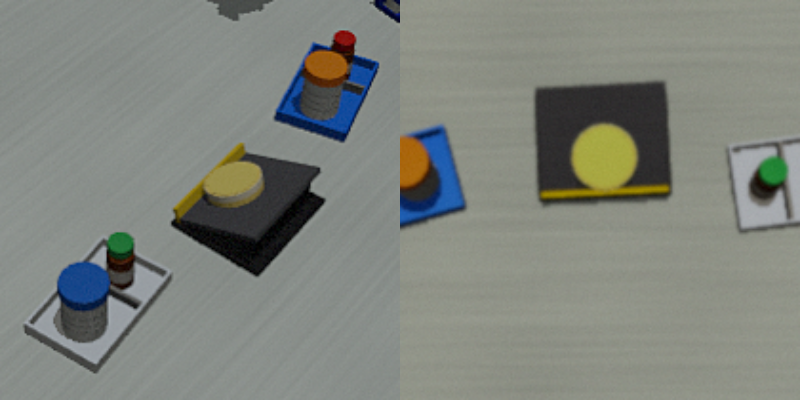

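View pics/t20.png

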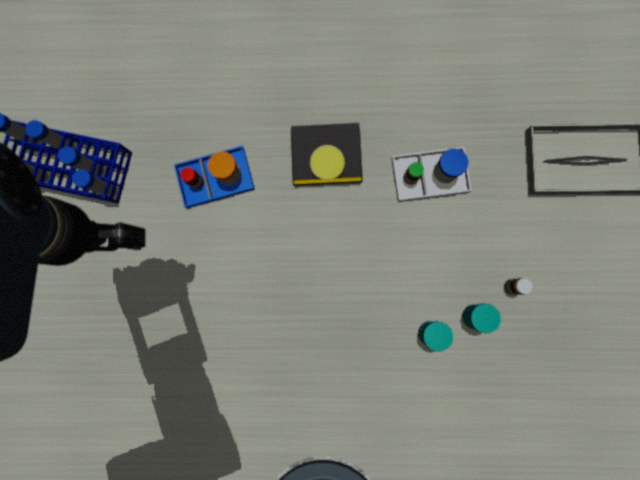

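View pics/s20.png

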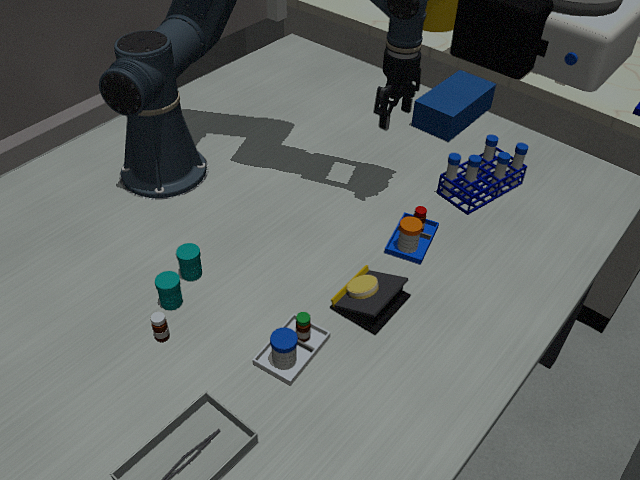

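```bash
python3 - <<'E'
from h import *
print(manip.sense()['t'],abs(manip.sense()['qd']).max()); print(manip.sign_off())
E
```

```text
38.35 0.02809182006369583
the job is handed in; nothing more can be done
None
```

I made up both kits in the order you gave and handed the job in at about 38 s of the 122 s allowed.

- **Sampling kit (blue tray):** the orange-lidded jar went into the wide bay, then the red-capped vial into the narrow bay.
- **Plating kit (white tray):** the blue-lidded jar went into the wide bay, then the green-capped vial into the narrow bay.
- **Dish:** I laid it on the tilted stand last, pressing lightly so it turned flat in the grip before I let go. It then slid down to the lip.

I lowered each jar and vial in small steps until the wrist force showed it touching. At the end of each move the reading was at most about 6.5 N.

**Last checks:** the final pictures from both cameras show all four containers upright in the right bays. The dish lies flat against the yellow lip. The white-capped vial and the turquoise jars look unmoved, and the gripper is clear of everything.

**Disagreements:** the two cameras differed by 1 to 6 mm on final positions, and by up to 7 mm on the tray centres, so I averaged them at the start. That is inside the bays' clearance. My final colour-mask position for the dish was not a clean reading because the mask also picked up the yellow lip. I judged the dish touching the lip from the pictures themselves.

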